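# Draw the stick scanner from its holder and train it on the label

## Task

Draw the stick scanner straight up out of its holder, bring it to the sloping stand and tilt it so as to aim its nose window at the middle of the barcode label: square onto the label, about 7 cm off it, with the long side of the window along the length of the label (across the bars). Finish while still holding the scanner there in the air, steady and touching nothing but the gripper. Do not touch the stand with the scanner, and leave the other things on the counter where they are.

Things in the scene. Friction and masses are not known exactly. Their poses are not given: they have to be found in the camera images.
- scanner_mid (a point): centre of the loose white stick scanner, 150 mm long, 0.14 kg, upright in the holder's pocket, nose down. z: along the stick away from the nose; x: along the window's long side. Nose (first 40 mm) 46 (x) by 34 (y) mm; handle, 47 to 150 mm from the nose, flat-sided 32 (x) by 26 (y) mm: pinch across y. 80 mm of it stand free above the rim. A half turn about z makes no difference, also at the label.
- scanner_window (a point): centre of the flat nose face of the scanner, 75 mm from scanner_mid along -z, with the dark window (36 mm along x, 18 mm along y), which looks out along -z. Same axes as scanner_mid.
- holder: fixed holder: foot plate 104 by 84 by 8 mm carrying a white open-topped pocket, 64 (x) by 52 (y) mm outside, rim 70 mm above the counter, inner floor 15 mm above it, 2 mm of play round the nose. Origin at the centre of the underside on the counter, z up; the scanner's x lies along its x.
- stand: fixed sloping stand of grey sheet, 110 mm deep (x) by 120 mm wide (y), 95 mm high at its rear edge. Origin at the centre of the underside on the counter, z up; its sloping face looks toward its -x and up.
- label: white barcode label, 92 by 48 mm, on the stand's sloping face (grey panel 106 mm up the slope, 120 mm wide). Origin at the label's middle, 60 mm above the counter; z points straight out of it (up and toward the stand's -x, 35 degrees from vertical), y is level along the 92 mm length, x runs up the slope, along the bars.
- specimen_cup: bystander: white lidded specimen cup, 49 mm across, 55 mm high, origin under its centre
- timer: bystander: small bench timer, 60 by 64 by 23 mm, origin under its centre
- vial: bystander: small dropper vial on the brown tray, 26 mm across, 58 mm high, origin under its centre
- dish: bystander: flat covered culture dish on the brown tray, 93 mm across, 16 mm high, origin under its centre
Mind the look-alikes: they are no part of the job. What is shaped like the stand but brown is not meant.

How it is judged:
By the outcome, as a careful person would: the job done as asked, in the order asked, and still so for the second after the job is handed in, while the arm keeps its last pose, push and grip.
It also fails if it takes over 35 s, if anything falls off the work surface, if the arm or the gripper's body presses on something with over 40 N, if the wrist force passes 120 N, or if a joint passes its speed limit or range.

## Robot

A 6-joint arm with a two-finger parallel gripper is mounted at the origin on a cart in front of the work surface, level with it; the furniture and walls round the work are solid. World frame = base frame: x ahead of the robot, y to its left, z up, the work surface at z = 0. Lengths are in m, angles in rad, forces in N, time in s.
With the tool pointing down it reaches from about 0.275 to 0.875 m from the base axis. Payload 12.5 kg.
Tool frame: the origin (TCP) lies at the very end of the fingers, on their centre line; the grasp point (between the pads) lies 19 mm behind it; z points along the fingers, y is the line along which they close (so a half turn about z gives the same grasp; the last joint's range is limited). The gripper opens to 85 mm and grips with 20 to 120 N. Pads are 22 mm wide; open, the fingers measure 114 mm over their backs; the gripper's body (76 mm by 85 mm) begins 54 mm behind the grasp point. The pads swing forward as they close: fully open they stand 13 mm farther back than shut.
Start: joints at [-1.319, 0.351, 1.652, -0, 1.139, -0.085], TCP at [0.182, -0.519, 0.231] pointing down, gripper open.
Joint ranges: [-2.75, 2.75], [-0.79, 2.1], [0.01, 2.65], [-1.57, 4.71], [0.07, 3.14], [-2.87, 2.87]. Speed limits (rad/s): [2.22, 2.22, 2.79, 3.14, 3.14, 3.14].

## Interface

Orientations are given as a 3x3 rotation matrix whose columns are the frame's x, y, z axes.
In Python, from bench import manip gives the robot as it stands. Calls block until the motion is done:
- manip.move_ptp(position, orientation): joint-space move of the TCP to a pose.
- manip.move_l(position, attitude=None, max_speed=0.15): straight line of the TCP; attitude=None keeps the orientation; max_speed is the mean speed in m/s.
- manip.move_j(angles): joint-space move.
- manip.set_gripper(opening, effort=None): opening from 0.0 (shut) to 1.0 (fully open); effort is the grip in N (None keeps the last); returns when the fingers have stopped.
- manip.dwell(seconds).
- manip.inverse_kinematics(position, orientation): joint angles nearest the present ones, or None.
- manip.grab_frame(name): name is "scene" or "top"; returns (picture, depth): 384x512x3 uint8, red, green, blue; 384x512 float32, m along the optical axis (not along the pixel's ray), 0 where there is no reading.
- manip.get_calibration(name): a dict with "camera_matrix" (3x3 intrinsics, pixels), "R" (3x3) and "t" (3): a world point X has camera coordinates R X + t. Camera axes: x right, y down, z forward; pixel columns grow to the right and rows downward; lengths in m; the calibration is good to about 2 mm. A picture is of the moment at which its call begins. get_calibration takes no time and is no camera call.
A pose or a line that the arm cannot do raises manip.Unreachable and nothing moves.
- manip.sign_off(): hands the job in; it is judged then, once.
Trained networks look in the newest picture that a camera, given by its name, has taken for a name from the list of things; names that differ only in an ending like _2 or _b are one class to them, and where a whole thing is asked for, a point or a joint stands for the part that bears it (a point fixed in the world has none). Each returns a list of dicts, best first, with "confidence" (0 to 1); they miss things now and then, are a little off and sometimes report something else, mostly with a low value. They report only what shows in the picture. A call takes as long as a camera call. They do not tell look-alikes from the thing itself.
- manip.look_for(camera, name): "at" ([x, y, z] in m, in world coordinates, good to about 4 mm: the middle of the surface that is visible of it).
Readings, each from a call of its own:
- manip.current_time(): time.
- manip.current_qpos(): joint angles.
- manip.current_joint_vel(): joint speeds.
- manip.current_joint_torque(): joint torques, N m.
- manip.current_ee_pos(): TCP position.
- manip.current_tcp_rot(): TCP orientation.
- manip.current_force(): force on the tool from outside, world axes, zero at the start.
- manip.current_ft_torque(): the same for the moment, N m.
- manip.current_grip_width(): opening from 0.0 (shut) to 1.0 (fully open).
- manip.current_grip_force(): force on a finger pad.
Only numpy, scipy, OpenCV 4.12 (cv2) and the standard library are available. Lean on these libraries where they do the work, as an engineer would, in place of code of your own. Each camera call takes 0.05 s, during which the arm holds its last target. There are 200 camera calls.

## Working session

There is one attempt and no reset: what is moved stays moved. The work goes in short steps, each a Python script; the robot and the scene stay as the last script left them, time stands still between calls to the robot, and variables do not carry over. Pictures are saved under pics/ and viewed, at most 10 in all, crops included, and the job is handed in when it is done.

```bash
mkdir -p pics; ls; python3 - <<'E'
from bench import manip
import cv2,numpy as np
for n in ["scene","top"]:
    p,d=manip.grab_frame(n); cv2.imwrite(f"pics/{n}0.png",p[:,:,::-1]); np.savez(f"{n}0.npz",p=p,d=d)
    c=manip.get_calibration(n); print(n,np.round(c["camera_matrix"],1).tolist(),np.round(c["R"],4).tolist(),np.round(c["t"],4).tolist())
    for k in ["scanner_mid","scanner_window","holder","stand","label","specimen_cup","timer","vial","dish"]:
        print(k,[(np.round(r["at"],3).tolist(),round(r["confidence"],2)) for r in manip.look_for(n,k)][:4])
print(manip.current_time())
E
```

```text
pics
scene [[399.3, 0.0, 258.1], [0.0, 399.3, 195.8], [0.0, 0.0, 1.0]] [[-0.7691, -0.6387, -0.0242], [-0.2812, 0.3721, -0.8846], [0.574, -0.6735, -0.4657]] [0.4347, 0.21, 0.8799]
scanner_mid [([0.52, 0.269, 0.118], 0.96)]
scanner_window [([0.525, 0.265, 0.122], 0.66)]
holder [([0.517, 0.278, 0.026], 0.81)]
stand [([0.707, 0.261, 0.051], 0.76), ([0.573, -0.237, 0.046], 0.7), ([0.394, -0.051, 0.026], 0.24)]
label [([0.585, -0.241, 0.057], 0.91), ([0.715, 0.252, 0.063], 0.76)]
specimen_cup [([0.406, -0.256, 0.042], 0.82)]
timer [([0.369, 0.256, 0.023], 0.7)]
vial [([0.392, 0.056, 0.048], 0.5)]
dish [([0.372, 0.255, 0.022], 0.68), ([0.398, -0.054, 0.026], 0.56)]
top [[455.5, 0.0, 256.4], [0.0, 455.5, 198.3], [0.0, 0.0, 1.0]] [[0.0375, -0.9993, -0.0022], [-0.9778, -0.0362, -0.2063], [0.2061, 0.0099, -0.9785]] [-0.0022, 0.5547, 1.1043]
scanner_mid [([0.527, 0.254, 0.14], 0.62)]
scanner_window [([0.527, 0.25, 0.138], 0.74)]
holder [([0.52, 0.241, 0.002], 0.57)]
stand [([0.711, 0.248, 0.053], 0.82), ([0.588, -0.223, 0.054], 0.76)]
label [([0.592, -0.231, 0.059], 0.92), ([0.713, 0.247, 0.06], 0.72)]
specimen_cup [([0.415, -0.269, 0.054], 0.59)]
timer [([0.38, 0.244, 0.013], 0.7)]
vial [([0.528, 0.254, 0.137], 0.63), ([0.4, 0.044, 0.049], 0.53)]
dish [([0.398, -0.06, 0.028], 0.69)]
1.0
```

View pics/scene0.png

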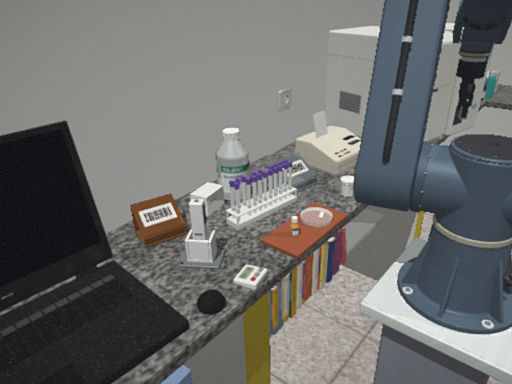

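View pics/top0.png

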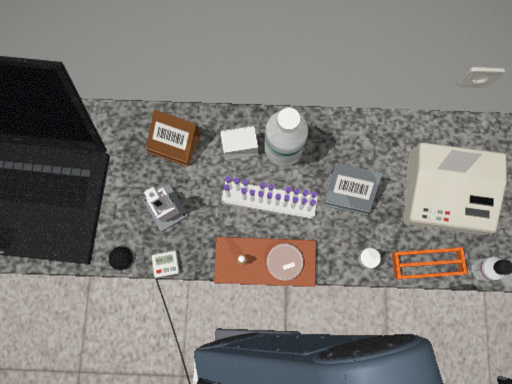

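The scene view shows the scanner upright at about (198,215) in its holder. The grey stand is partly hidden at (300,172), and the brown one at (158,218) is the decoy. In the top view the scanner is at (158,203), the grey stand and label at (353,188), the rack at (270,197) and the bottle at (287,135). Next I measure both targets precisely.

```bash
cat > h.py <<'E'
import numpy as np,cv2
from bench import manip
def cloud(n,d):
    c=manip.get_calibration(n);K=c["camera_matrix"];R=np.array(c["R"]);t=np.array(c["t"])
    v,u=np.mgrid[:d.shape[0],:d.shape[1]]
    X=np.stack([(u-K[0][2])/K[0][0]*d,(v-K[1][2])/K[1][1]*d,d],-1)
    return (X-t)@R
def rect(q):
    r=cv2.minAreaRect((q*1000).astype(np.float32)); b=cv2.boxPoints(r)/1000
    e=b[1]-b[0],b[2]-b[1]; e=max(e,key=np.linalg.norm)
    return np.round(r[0],1),np.round(sorted(r[1]),1),round(np.degrees(np.arctan2(e[1],e[0]))%180,1)
E
python3 - <<'E'
from h import *
ims=[]
for n in ["top","scene"]:
    f=np.load(f"{n}0.npz");p,d=f["p"],f["d"];W=cloud(n,d);ok=d>0
    def near(x,y,r): return ok&(np.hypot(W[...,0]-x,W[...,1]-y)<r)
    m=near(.53,.255,.1)
    print(n,"counter z",np.median(W[near(.5,.12,.02)][:,2]))
    for lo,hi in [(.003,.02),(.06,.078),(.08,.14),(.14,.2)]:
        q=W[m&(W[...,2]>lo)&(W[...,2]<hi)]
        if len(q)>8: print(lo,hi,len(q),q.mean(0).round(4),rect(q[:,:2]), q[:,2].max().round(4))
    s=near(.59,-.23,.09)&(W[...,2]>.012)
    g=p.min(-1); q=W[s]
    # plane by ransac
    best=None;rng=np.random.default_rng(0)
    for _ in range(300):
        a=q[rng.choice(len(q),3,False)];nn=np.cross(a[1]-a[0],a[2]-a[0]);l=np.linalg.norm(nn)
        if l<1e-6: continue
        nn/=l;i=abs((q-a[0])@nn)<.003
        if best is None or i.sum()>best.sum(): best=i
    c=q[best].mean(0);nn=np.linalg.svd(q[best]-c)[2][2];nn*=np.sign(nn[2])
    print("plane",best.sum(),len(q),c.round(4),nn.round(3),"tilt",np.degrees(np.arccos(nn[2])).round(1),"az",np.degrees(np.arctan2(nn[1],nn[0])).round(1))
    yv=np.cross([0,0,1],nn);yv/=np.linalg.norm(yv);xv=np.cross(yv,nn)
    pl=s&(abs((W-c)@nn)<.004)
    for nm,mm in [("panel",pl),("label",pl&(g>140))]:
        mm=cv2.morphologyEx(mm.astype(np.uint8),cv2.MORPH_OPEN,np.ones((2,2)))>0
        Q=W[mm]-c; r=rect(np.c_[Q@yv,Q@xv]); ce=c+(r[0][0]*yv+r[0][1]*xv)/1000
        print(nm,mm.sum(),r,ce.round(4))
    if n=="top":
        for (u,v) in [(163,207),(353,188)]:
            ims.append(cv2.resize(p[v-32:v+32,u-40:u+40,::-1],None,fx=5,fy=5,interpolation=cv2.INTER_CUBIC))
    else:
        ims.append(cv2.resize(p[172:276,133:263,::-1],(400,320),interpolation=cv2.INTER_CUBIC))
cv2.imwrite("pics/crop.png",cv2.resize(np.hstack(ims[:2]),(800,320)))
E
```

```text
top counter z -0.0007826149637962281
0.003 0.02 762 [0.5211 0.2522 0.0068] (array([525.4, 255.1]), array([189.8, 190.6]), np.float32(59.4)) 0.0196
0.06 0.078 233 [0.5258 0.2545 0.0681] (array([531.6, 261.2]), array([52. , 64.6]), np.float32(33.3)) 0.0771
0.08 0.14 96 [0.5238 0.2517 0.1105] (array([528.7, 251.9]), array([18.7, 36.1]), np.float32(166.8)) 0.1398
0.14 0.2 184 [0.53   0.2592 0.1618] (array([531. , 260.8]), array([26.3, 32.1]), np.float32(34.1)) 0.169
plane 1613 2016 [ 0.5924 -0.2274  0.0583] [-0.562  0.11   0.82 ] tilt 34.9 az 169.0
panel 1782 (array([11.2,  7.6]), array([120.9, 137.5]), np.float32(0.9)) [ 0.5841 -0.2372  0.054 ]
label 403 (array([3., 1.]), array([53.3, 94.7]), np.float32(179.7)) [ 0.591  -0.2302  0.0578]
scene counter z -0.0005473167438604912
0.003 0.02 536 [0.5155 0.2705 0.0085] (array([526.7, 265.2]), array([ 85.9, 111.8]), np.float32(42.4)) 0.0198
0.06 0.078 297 [0.524  0.2657 0.0675] (array([530.8, 260.6]), array([54.9, 64.6]), np.float32(32.7)) 0.0778
0.08 0.14 329 [0.5245 0.2661 0.1103] (array([523.6, 262.9]), array([22.7, 39.1]), np.float32(67.4)) 0.14
0.14 0.2 205 [0.5265 0.2643 0.1558] (array([530.2, 262.5]), array([25.3, 34.5]), np.float32(40.5)) 0.1664
plane 537 690 [ 0.5814 -0.2375  0.0514] [-0.569  0.111  0.815] tilt 35.4 az 168.9
panel 568 (array([-376.7,  132.9]), array([ 143.5, 1120.7]), np.float32(159.8)) [ 0.5474  0.153  -0.0255]
label 111 (array([-2., -7.]), array([50.6, 79.8]), np.float32(177.9)) [ 0.5874 -0.2366  0.0555]
```

View pics/crop.png

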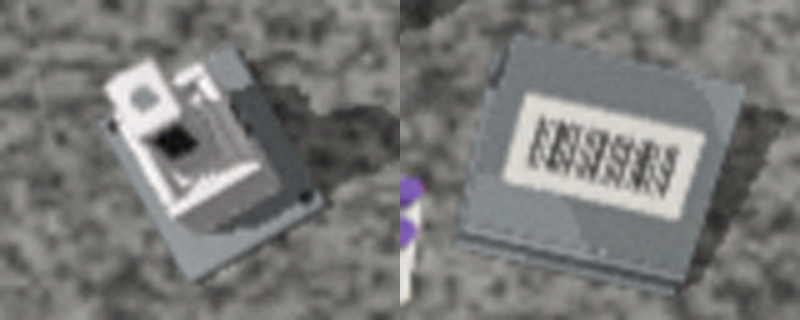

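Label: middle ≈ (0.591, −0.230, 0.059), normal azimuth 169°, tilt 35°, matching the text. Scanner: (0.531, 0.2605), top at about 0.165–0.167, x-axis yaw about 33.5°, matching both views. The crop confirms the orientation: the stick's longer side runs along the pocket's long side. Next I check reachability, then grasp.

```bash
cat >> h.py <<'E'
S=np.array([.5308,.2605]);yaw=np.radians(33.6)
L=np.array([.5915,-.2305,.0595]);az=np.radians(169.);ti=np.radians(35)
n=np.array([np.sin(ti)*np.cos(az),np.sin(ti)*np.sin(az),np.cos(ti)])
lx=np.array([-np.cos(ti)*np.cos(az),-np.cos(ti)*np.sin(az),np.sin(ti)])
def Rzy(z,y): return np.c_[np.cross(y,z),y,z]
def Rg(s): return Rzy(np.array([0,0,-1.]),s*np.array([-np.sin(yaw),np.cos(yaw),0]))
def Rf(s): return Rzy(-n,s*lx)
zg=.125           # grasp height in the holder -> 0.110 m from the nose
gd=zg-.015
def tcp_final(off): return L+n*(off+gd-.019)
E
python3 - <<'E'
from h import *
for n_ in ["top","scene"]:
    f=np.load(f"{n_}0.npz");W=cloud(n_,f["d"]);m=(f["d"]>0)&(np.hypot(W[...,0]-.531,W[...,1]-.2605)<.012)&(W[...,2]>.15)
    print(n_,np.percentile(W[m][:,2],[25,50,75,95]).round(4))
    for nm,(x,y) in {"bottle":(.66,-.03),"rack":(.53,.0)}.items():
        m=(f["d"]>0)&(abs(W[...,0]-x)<.1)&(abs(W[...,1]-y)<.1)&(W[...,2]>.13)
        q=W[m]; print(nm,len(q),q.min(0).round(3) if len(q) else "",q.max(0).round(3) if len(q) else "")
for s in (1,-1):
    for nm,P,R in [("g",[*S,zg-.019],Rg(s)),("up",[*S,zg+.18],Rg(s)),("pre",tcp_final(.16),Rf(s)),("fin",tcp_final(.07),Rf(s))]:
        q=manip.inverse_kinematics(P,R); print(s,nm,np.round(P,3),None if q is None else np.round(q,2))
E
```

```text
top [0.1634 0.1648 0.1661 0.1678]
bottle 1588 [ 0.56  -0.102  0.13 ] [0.756 0.069 0.224]
rack 445 [ 0.53 -0.1   0.13] [0.591 0.096 0.142]
scene [0.1583 0.1637 0.1647 0.1656]
bottle 916 [ 0.56  -0.124  0.13 ] [0.751 0.068 0.221]
rack 267 [ 0.529 -0.1    0.13 ] [0.591 0.097 0.138]
1 g [0.531 0.26  0.106] [ 0.38  0.57  1.64 -0.    0.92 -1.78]
1 up [0.531 0.26  0.305] [ 0.38  0.37  1.45 -0.    1.33 -1.78]
1 pre [ 0.45  -0.203  0.265] [-0.66 -0.01  2.14  0.54  0.53 -0.87]
1 fin [ 0.501 -0.213  0.191] [-0.6   0.21  2.11  0.75  0.34 -1.06]
-1 g [0.531 0.26  0.106] [ 0.38  0.57  1.64 -0.    0.92  1.36]
-1 up [0.531 0.26  0.305] [ 0.38  0.37  1.45 -0.    1.33  1.36]
-1 pre [ 0.45  -0.203  0.265] [-0.66 -0.01  2.14  0.54  0.53  2.27]
-1 fin [ 0.501 -0.213  0.191] [-0.6   0.21  2.11  0.75  0.34  2.08]
```

```bash
python3 - <<'E'
from h import *
R=Rg(1)
manip.move_l([.182,-.519,.33],max_speed=.2)
manip.move_ptp([*S,.30],R)
manip.move_l([*S,zg-.019],max_speed=.12)
manip.set_gripper(0.0,50)
print(manip.current_grip_width(),manip.current_grip_force(),manip.current_force(),manip.current_ee_pos())
manip.move_l([*S,zg-.019+.08],max_speed=.06)
print(manip.current_force(),manip.current_grip_width())
manip.move_l([*S,.305],max_speed=.15)
print(manip.current_time(),manip.current_grip_width(),manip.current_ee_pos(),manip.current_force())
for k in ["top","scene"]:
    p,d=manip.grab_frame(k); cv2.imwrite(f"pics/{k}1.png",p[:,:,::-1]); np.savez(f"{k}1.npz",p=p,d=d)
E
```

```text
0.2989747696082996 45.38918316364288 [-1.05535093  0.81534472  1.7827962 ] [0.53075075 0.26053913 0.10606224]
[ 0.85177907  0.08892891 -0.94273789] 0.29891401142849416
9.4083 0.30085845879971496 [0.53042136 0.26034055 0.30390965] [ 0.01982103 -0.40715023 -1.80290841]
```

View pics/scene1.png

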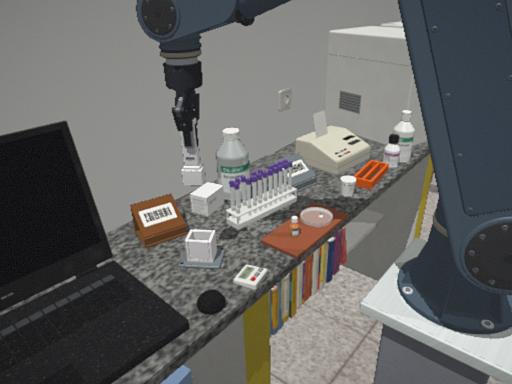

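The scanner hangs cleanly from the gripper, nose at about (193,178), and the holder is empty at (201,247). Carrying it to the stand now.

```bash
python3 - <<'E'
from h import *
manip.move_l(tcp_final(.16)+[0,0,.05],Rf(1),max_speed=.12)
print(manip.current_time())
manip.move_l(tcp_final(.13),max_speed=.06)
manip.move_l(tcp_final(.07),max_speed=.05)
manip.dwell(.4)
print(manip.current_time(),manip.current_grip_width(),manip.current_ee_pos(),tcp_final(.07),np.abs(manip.current_tcp_rot()-Rf(1)).max(),manip.current_force())
for k in ["top","scene"]:
    p,d=manip.grab_frame(k); np.savez(f"{k}2.npz",p=p,d=d); cv2.imwrite(f"pics/{k}2.png",p[:,:,::-1])
    u,v=(353,188) if k=="top" else (300,160)
    W=cloud(k,d)-L; h=W@n; a=W@np.cross(n,lx); b=W@lx
    m=(d>0)&(p.min(-1)>110)&(h>.06)&(h<.2)&(abs(a)<.05)&(abs(b)<.05)
    q=np.c_[a,b,h][m]; print(k,len(q), np.percentile(h[m],[1,3,10]).round(4) if len(q) else "")
    for lo,hi in [(.06,.085),(.085,.108),(.117,.14),(.14,.165)]:
        w=q[(q[:,2]>lo)&(q[:,2]<hi)]
        if len(w)>5: print(lo,len(w),w[:,:2].min(0).round(4),w[:,:2].max(0).round(4))
a=cv2.imread("pics/top2.png")[110:260,250:450];b=cv2.imread("pics/scene2.png")[50:200,230:430]
cv2.imwrite("pics/fin.png",cv2.resize(np.hstack([a,b]),(800,300),interpolation=cv2.INTER_CUBIC))
E
```

```text
13.5833
16.7583 0.3016011157230155 [ 0.50084795 -0.21288781  0.19146081] [ 0.50085085 -0.21287959  0.19138348] 0.00010140870409147684 [ 0.07736791 -0.2477026  -1.51201803]Traceback (most recent call last):
  File "<stdin>", line 13, in <module>
IndexError: boolean index did not match indexed array along axis 1; size of axis is 1536 but size of corresponding boolean axis is 512
```

```bash
python3 - <<'E'
from h import *
for k in ["top","scene"]:
    p,d=manip.grab_frame(k); np.savez(f"{k}2.npz",p=p,d=d); cv2.imwrite(f"pics/{k}2.png",p[:,:,::-1])
    W=cloud(k,d)-L; h=W@n; a=W@np.cross(n,lx); b=W@lx
    m=(d>0)&(p.min(-1)>90)&(h>.055)&(h<.2)&(abs(a)<.05)&(abs(b)<.05)
    q=np.stack([a,b,h],-1)[m]; print(k,len(q), np.percentile(q[:,2],[1,3,10]).round(4) if len(q) else "")
    for lo,hi in [(.055,.085),(.085,.108),(.117,.14),(.14,.165)]:
        w=q[(q[:,2]>lo)&(q[:,2]<hi)]
        if len(w)>5: print(lo,len(w),np.percentile(w[:,:2],3,axis=0).round(4),np.percentile(w[:,:2],97,axis=0).round(4))
a=cv2.imread("pics/top2.png")[110:260,250:450];b=cv2.imread("pics/scene2.png")[50:200,230:430]
cv2.imwrite("pics/fin.png",cv2.resize(np.hstack([a,b]),(800,300),interpolation=cv2.INTER_CUBIC))
for k in ["top","scene"]: print([(np.round(r["at"],3),r["confidence"]) for r in manip.look_for(k,"scanner_mid")])
print("exp mid",L+.145*n)
E
```

```text
top 326 [0.0731 0.0767 0.0823]
0.055 42 [-0.0207 -0.0126] [0.0219 0.017 ]
0.085 91 [-0.0208 -0.0138] [0.0221 0.0169]
0.117 50 [-0.0061 -0.0099] [0.0174 0.0133]
0.14 29 [ 0.0043 -0.0096] [0.0154 0.0143]
scene 381 [0.0717 0.0748 0.0835]
0.055 51 [-0.0195 -0.0181] [0.0208 0.0133]
0.085 86 [-0.0212 -0.0183] [0.0213 0.0148]
0.117 64 [-0.0159 -0.0144] [0.0154 0.0107]
0.14 57 [-0.0058 -0.0132] [0.0148 0.0127]
[(array([ 0.537, -0.207,  0.158]), 0.92)]
[(array([ 0.514, -0.201,  0.164]), 0.73)]
exp mid [ 0.50985946 -0.21463069  0.17827705]
```

View pics/fin.png

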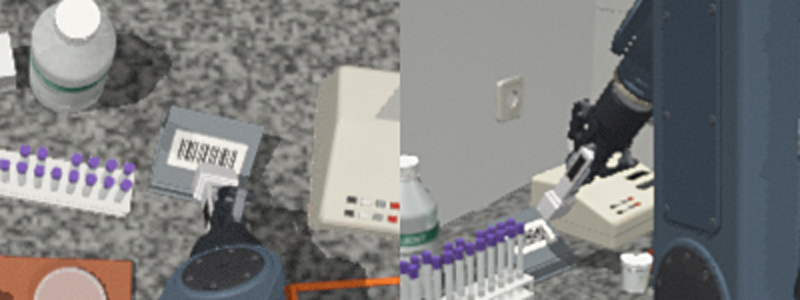

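Held against the label frame, the nose spans about ±21 mm along the label and ±17 mm up the slope. Its face is about 70 mm off, the sides are parallel to the normal, and it touches nothing. In the picture the nose is just off the label at about (215,185) on the left and (552,205) on the right.

```bash
python3 -c "
from bench import manip
import numpy as np
print(manip.current_time(),np.abs(manip.current_joint_vel()).max(),manip.current_grip_force());print(manip.sign_off())"
```

```text
17.0083 0.002245264915952683 45.494558215141296
the job is handed in; nothing more can be done
None
```

I handed the job in at about 17 s: the scanner is held steady in the air about 7 cm off the middle of the grey stand's label and square onto it, with the window's long side along the label.

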